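Lock a clamp stud into the desk rail

ROBOT

A 7-joint arm with a two-finger parallel gripper is mounted at the origin on the work surface. World frame = base frame: x ahead of the robot, y to its left, z up, the work surface at z = 0. Lengths are in m, angles in degrees, forces in N, time in s.
With the tool pointing down it reaches from about 0.425 to 0.875 m from the base axis. Payload 4.7 kg.
Tool frame: the origin (TCP) lies at the very end of the fingers, on their centre line; the grasp point (between the pads) lies 19 mm behind it (pinch_z is the distance from the TCP to the grasp point, in m); z points along the fingers, y is the direction in which the jaws open and shut (so a half turn about z gives the same grasp; the last joint's range is limited). The gripper opens to 87 mm and grips with 3 to 60 N. Pads are 19 mm wide; open, the fingers measure 117 mm over their backs; the gripper's body (75 mm by 190 mm) begins 51 mm behind the grasp point.
Start: joints at [-72.13, 18.392, -4.016, 83.108, 1.295, 78.541, -3.26], TCP at [0.191, 0.621, 0.223] pointing down, gripper open.
Joint ranges: [-163.93, 163.93], [-17.29, 119.83], [-79.2, 71.16], [3.27, 140.29], [-89.18, 269.18], [5.43, 117.66], [-154.24, 154.24]. Speed limits (degrees/s): [147.25, 147.25, 180, 180, 180, 180, 180].

INTERFACE

Orientations are given as [roll, pitch, yaw] about the fixed x, y, z axes, in that order (R = Rz(yaw) Ry(pitch) Rx(roll)).
In Python, from cell import get_obs, read_camera, camera_params, sign_off, pinch_z gives the robot as it stands.
- The arm moves only by the shell command python3 -m handwheel 'ROWS' [FORCE]. ROWS is JSON, a list of rows, each a list of 5 numbers: the finger opening in m, from 0 to 0.087, then the shift along the tool's x, y, z in m, then the turn about the tool's z in rad. In form: [[jaw, tx, ty, tz, twist], ...]. A call has 1 to 20 rows; each row is the pose to reach, as a shift and turn from the pose commanded when the call began, along the tool's axes at that moment; what a row does not reach only later rows make up. A row lasts 1/10 s, in which the tool goes at most 50 mm and 8.59 degrees, less where a joint would pass 70% of its speed; a pose out of reach is approached as far as the arm can. A call with a gripper value outside its range is refused whole. The fingers move at their own pace and stop on an object; FORCE is the grip in N (left out, the last holds). Time passes only in rows, so rows that repeat a pose let the fingers close. It gives the time, the measured TCP pose, the force and the opening at its end, in the units of the state.
- get_obs(): the state, without advancing time (a new reading comes with each control period).
- read_camera(name): name is "side" or "top" or "wrist"; returns the picture (384x512x3 uint8, blue, green, red); there is no depth.
- camera_params(name): a dict with "camera_matrix" (3x3 intrinsics, pixels), "R" (3x3) and "t" (3): a world point X has camera coordinates R X + t. Camera axes: x right, y down, z forward; pixel columns grow to the right and rows downward; lengths in m; the calibration is good to about 2 mm. A picture is of the moment at which its call begins: read the wrist's pose just before it. camera_params takes no time and is no camera call; for the wrist camera it gives the pose at the moment of the call.
- sign_off(): hands the job in, once; it reports no verdict.
The state is a dict: "time_s": time; "qpos": joint angles; "joint_velocities": joint speeds; "effort": joint torques, N m; "tool_pos": TCP position; "tool_rot": TCP orientation; "force": force on the tool from outside, world axes, zero at the start; "wrist_torque": the same for the moment, N m; "grip_width": finger opening in m.
Only numpy, scipy, OpenCV 4.12 (cv2) and the standard library are available. Lean on these libraries where they do the work, as an engineer would, in place of code of your own. Each camera call takes 0.05 s, during which the arm holds its last target.

TASK

Fit the winged clamp stud into the slotted rail on the desk: take it from the wooden rack, lower its T-head through the wide window at the rail's end until the collar sits on the rail, slide it along the slot until you feel it meet the stop hidden inside, and there turn it a quarter turn (either way) so that its head locks crosswise under the lips. Leave it standing free with its collar flat on the rail. Go gently, never forcing it against the rail, and leave the other two studs and everything else on the desk where they are.

Things in the scene. Friction and masses are not known exactly. Their poses are not given: they have to be found in the camera images.
- stud_grip (a point): the winged stud, the one to fit, bright steel, about 0.12 kg: a flat upright wing (34 mm long, 10 thick, 34 tall) on a round collar (34 diameter, 5 thick). This point: the wing's centre, on the stud's axis, 22 mm above the collar's underside. x along the wing, y across it, z up. It starts in any one of the rack's three sockets, wing lengthwise along the rack
- stud_head (a point): centre of the winged stud's T-head, 12 mm below the collar's underside on the stud's axis. A 10 mm round shank, 8 mm long, joins collar and head. The head is 28 mm long (along x, in line with the wing), 12 mm wide and 8 mm thick, with rounded ends
- rail: aluminium rail screwed to the desk, 240 mm long, 50 wide, 22 tall, a T-slot running along it. Origin: centre of its underside, on the desk; x along the slot from window end to stop end, z up. The mouth between the 6 mm thick lips is 14 mm wide; the cavity below is 12 mm high. With the collar on the rail's top the head hangs 2 mm below the lips and 2 mm above the floor
- window (a point): centre of the entry window in the rail's top face, 36 mm long (along the slot) and 16 mm wide, 22 mm above the desk, at rail x = -90 mm. The T-head goes down through it lengthwise only; the collar then rests on the rail. The slot's mouth starts 18 mm further along +x. Axes as the rail's
- slot (a point): point on the slot's centre line in the rail's top face at rail x = 0. The cavity is 16 mm wide, so the head slides but cannot turn, except in a chamber 30 mm long and 35 wide just before a solid metal stop. The stop's place differs each time and is not measured: its face is 30 to 95 mm from this point along +x, so a head touching it has its axis at 16 to 81 mm
- rack: fixed wooden block 200 x 70 x 30 mm with three sockets in a row along its x axis at x = -60, 0, 60 mm, each holding a stud with its collar on the block's top. Origin: centre of its underside
- knob_stud_mid (a point): bystander stud with a round cylindrical knob (22 mm diameter) instead of a wing, standing in another socket; the point is 20 mm above its collar's underside
- pin_stud_mid (a point): bystander stud with a thin pin and a small ball on top (16 mm), standing in another socket; the point is 20 mm above its collar's underside
- bottle: closed clear bottle, bystander, 64 mm diameter, 200 mm tall, origin under its centre
- mug: white mug, bystander, 80 mm diameter, 90 mm tall, origin under its centre
- stapler: dark stapler, bystander, 150 x 36 x 55 mm, origin under its centre, x along it
- tape: cardboard-coloured roll ring lying flat, bystander, 90 mm diameter, 25 mm tall, origin under its centre
- eraser: dark whiteboard eraser, bystander, 110 x 50 x 30 mm, origin under its centre
- slot_far (a point): point on the slot's centre line in the rail's top face at rail x = 95 mm, the farthest place for the stop's face. With the head touching the stop, or up to 2 mm short of it, it turns freely either way; once turned it has some play along the slot. The stop is rigid; pressing the stud against the rail or stop with over 25 N counts as forcing
Not all that is in view belongs to the job. What is shaped like the part that bears stud_grip but green is not meant.

How it is judged (in metres and radians):
On the way, in this order (a step that is already met when the one before it is completed fails the run):
1. the head is down in the entry window, collar on the rail (z of stud_grip in the frame of rail between 0.04 and 0.0475 m and x of stud_grip in the frame of rail between -0.1 and -0.08 m and angle between the x axis of stud_grip and the x axis of rail, either way round below 0.3 rad), for 0.1 s.
2. the stud has been slid along the slot, head lengthwise under the lips (z of stud_grip in the frame of rail below 0.0475 m and x of stud_grip in the frame of rail above 0.005 m and angle between the x axis of stud_grip and the x axis of rail, either way round below 0.35 rad), for 0.1 s.
At the end, for the whole second after the job is handed in: the winged stud stands free and at rest in the rail's slot past the middle of the rail, in the stop chamber, its wing and head square across the slot (within 15 degrees), its collar flat on the rail (within 1.5 mm and 4.5 degrees) (angle between the x axis of stud_grip and the y axis of rail, either way round below 0.26 rad and z of stud_grip in the frame of rail between 0.0415 and 0.0455 m and x of stud_grip in the frame of rail between 0 and 0.1 m and angle between stud_grip's own z axis and vertical below 0.08 rad and linear speed of stud below 0.02 m/s); the robot touches nothing.
It fails at once if the stud is forced against the rail (over 25 N) (contact force between stud and rail above 25 N).
It fails at once if one of the other studs is moved more than 15 mm (distance of any of knob_stud_mid, pin_stud_mid from where it was at the start of the episode above 0.015 m).
It fails at once if a bystander on the desk is moved more than 20 mm (distance of any of bottle, mug, stapler, tape, eraser from where it was at the start of the episode above 0.02 m).
It also fails if it takes over 61 s, if anything falls off the work surface, if the arm or the gripper's body presses on something with over 40 N, if the wrist force passes 120 N, or if a joint passes its speed limit or range.

## Working session

There is one attempt and no reset: what is moved stays moved. The work goes in short steps, Python scripts to look and compute and a shell command to move; the robot and the scene stay as the last step left them, time stands still between calls to the robot, and variables do not carry over. Pictures are saved under pics/ and viewed, and the job is handed in when it is done.

```bash
mkdir -p pics; ls; python3 - <<'E'
from cell import *
import cv2
print(get_obs()); print(pinch_z)
for n in("side","top","wrist"):
    cv2.imwrite(f"pics/{n}0.png",read_camera(n)); p=camera_params(n); print(n,p)
E
```

```text
pics
{'time_s': 0.0, 'qpos': array([-72.12931243,  18.43781245,  -4.01644124,  83.17494414,
         1.29455012,  78.54078194,  -3.26032368]), 'joint_velocities': array([ 0.01974809, -0.05633436,  0.05791081, -0.1088254 , -0.07988795,
       -0.07868904, -0.00865406]), 'effort': array([-6.85493262e-06, -4.91280770e+01, -4.04038802e-01, -3.12529707e+01,
       -6.40626275e-02,  4.36822919e-02,  1.70155240e-04]), 'tool_pos': array([0.19059696, 0.62084781, 0.2214754 ]), 'tool_rot': array([-1.79891684e+02,  5.05569937e-03,  1.62939518e+02]), 'force': array([-0.52839049,  0.29805421,  0.01963517]), 'wrist_torque': array([0.02140937, 0.0614311 , 0.00895665]), 'grip_width': 0.08711708627282623}
0.0187
side {'camera_matrix': array([[453.66891572,   0.        , 257.03653096],
       [  0.        , 453.66891572, 183.90260971],
       [  0.        ,   0.        ,   1.        ]]), 'R': array([[ 0.97170791, -0.23605157, -0.00796158],
       [-0.18172433, -0.72568777, -0.66359139],
       [ 0.15086417,  0.64626382, -0.74805286]]), 't': array([-0.54912824,  0.14815629,  0.92925537])}
top {'camera_matrix': array([[407.40739461,   0.        , 253.69935341],
       [  0.        , 407.40739461, 195.28163772],
       [  0.        ,   0.        ,   1.        ]]), 'R': array([[-0.01646444, -0.99956749, -0.02436708],
       [-0.9942918 ,  0.01893721, -0.10500096],
       [ 0.10541699,  0.0224992 , -0.99417355]]), 't': array([0.05260095, 0.57052773, 0.97164878])}
wrist {'camera_matrix': array([[296.15387845,   0.        , 255.16052507],
       [  0.        , 296.15387845, 190.03820258],
       [  0.        ,   0.        ,   1.        ]]), 'R': array([[ 2.94771782e-01,  9.55567646e-01, -2.65056039e-04],
       [ 9.17596007e-01, -2.82980921e-01,  2.79176226e-01],
       [ 2.66696763e-01, -8.25364880e-02, -9.60239847e-01]]), 't': array([-0.65019778, -0.03329003,  0.3897799 ])}
```

View pics/side0.png

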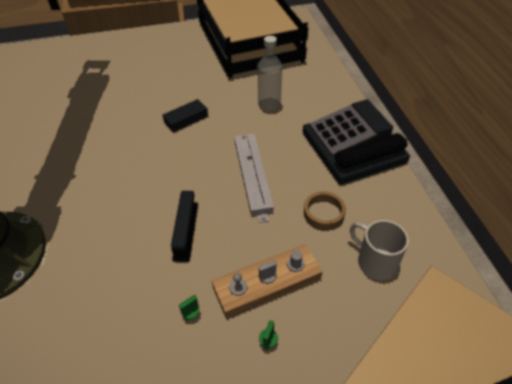

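View pics/top0.png

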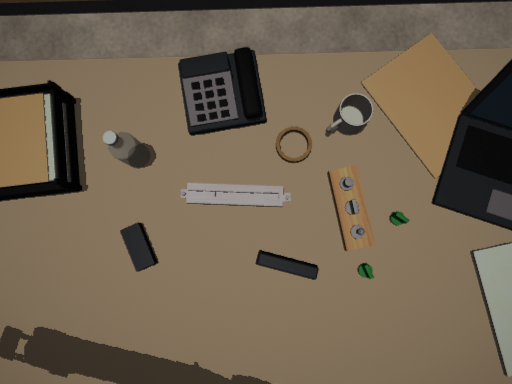

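View pics/wrist0.png

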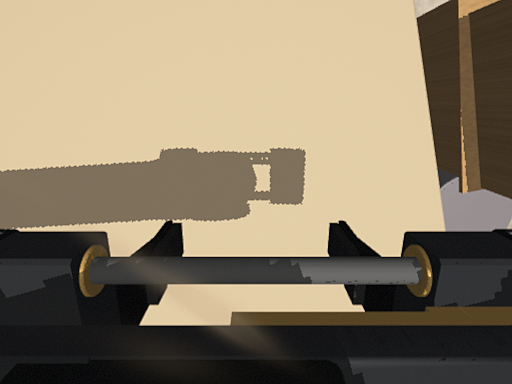

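Side view: rack at (267,280), with the pin stud at (238,285), the wing at (267,270) and the knob at (295,262). The rail is at (253,175), the stapler at (185,225). I'll zoom in on these.

```bash
python3 - <<'E'
import cv2,numpy as np
s=cv2.imread("pics/side0.png");t=cv2.imread("pics/top0.png")
a=cv2.resize(s[125:230,220:290],None,fx=5,fy=5,interpolation=2)
b=cv2.resize(t[170:220,170:300],None,fx=6,fy=6,interpolation=2)
c=cv2.resize(t[155:260,315:385],None,fx=5,fy=5,interpolation=2)
d=cv2.resize(s[235:325,200:330],None,fx=5,fy=5,interpolation=2)
cv2.imwrite("pics/a.png",np.hstack([a,c]));cv2.imwrite("pics/b.png",b);cv2.imwrite("pics/d.png",d)
E
```

```text
(no output)
```

View pics/a.png

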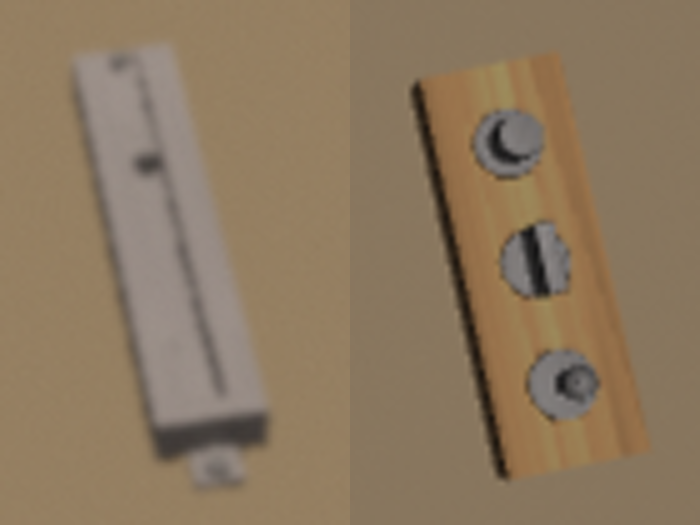

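View pics/b.png

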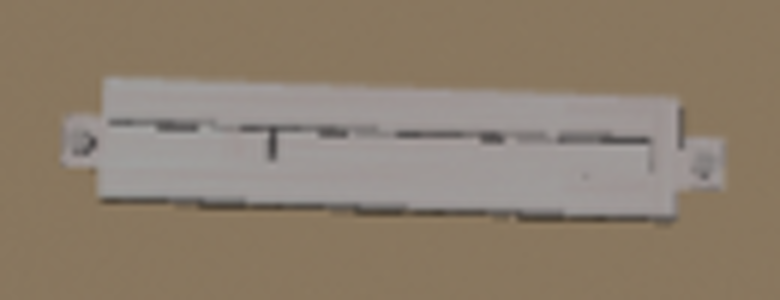

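View pics/d.png

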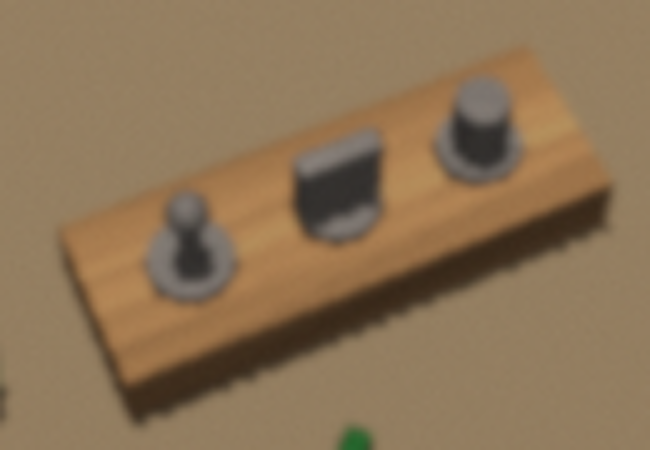

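The top view puts the wing in the middle socket at px (352,207). The rail spans px 187–283 at row 195, and its window end isn't clear yet. Next I'll measure the rail, rack and stud.

```bash
cat > h.py <<'E'
import numpy as np,cv2
from cell import *
def ray(n,uv,p=None):
    p=p or camera_params(n); R,t,K=p["R"],p["t"],p["camera_matrix"]
    d=R.T@np.linalg.solve(K,np.array([uv[0],uv[1],1.])); return -R.T@t,d
def onz(n,uv,z,p=None):
    c,d=ray(n,uv,p); return c+d*(z-c[2])/d[2]
def proj(n,X,p=None):
    p=p or camera_params(n); x=p["camera_matrix"]@(p["R"]@np.asarray(X,float)+p["t"]); return x[:2]/x[2]
E
python3 - <<'E'
from h import *
np.set_printoptions(precision=4,suppress=True)
# rail top corners in top view (crop/6 + (170,170))
f=lambda x,y:(170+x/6-.42,170+y/6-.42)
rc=[onz("top",f(*q),.022) for q in((104,79),(676,97),(672,214),(101,198))]
for c in rc:print(c)
print("rail L,W",np.linalg.norm(rc[0]-rc[1]),np.linalg.norm(rc[3]-rc[2]),np.linalg.norm(rc[0]-rc[3]))
print("centre",np.mean(rc,0))
g=lambda x,y:(315+(x-350)/5-.4,155+y/5-.4)
for q in((425,80),(555,53),(648,450),(508,475)):print("rack",onz("top",g(*q),.03))
for q in((508,143),(536,260),(562,384)):print("collar",onz("top",g(*q),.035))
print("wingtop",onz("top",g(549,258),.069))
s=lambda x,y:(200+x/5-.4,235+y/5-.4)
print("wingtop side",onz("side",s(337,157),.069), "ends",onz("side",s(296,172),.069),onz("side",s(380,140),.069))
s=lambda x,y:(220+x/5-.4,125+y/5-.4)
for q in((72,58),(170,45),(266,408),(153,428),(148,160),(222,392)):print("rail side",onz("side",s(*q),.022))
for q in((272,143),(650,155)):print("tick/end top",onz("top",f(*q),.022))
p=camera_params("wrist");print("wcam",-p["R"].T@p["t"],"tcp",get_obs()["tool_pos"], "opt axis", p["R"][2])
for n,q in(("bottle",(123,146)),("mug",(352,113)),("tape",(294,145)),("stapler",(287,265)),("eraser",(139,247))):print(n,onz("top",q,.04))
E
```

```text
[0.607  0.2091 0.022 ]
[ 0.5948 -0.0286  0.022 ]
[ 0.5462 -0.0258  0.022 ]
[0.5572 0.2103 0.022 ]
rail L,W 0.2380720407806009 0.2364204444854421 0.04976316721614092
centre [0.5763 0.0912 0.022 ]
rack [ 0.6291 -0.1458  0.03  ]
rack [ 0.6412 -0.2101  0.03  ]
rack [ 0.4462 -0.2464  0.03  ]
rack [ 0.4353 -0.1787  0.03  ]
collar [ 0.5963 -0.1842  0.035 ]
collar [ 0.5387 -0.1954  0.035 ]
collar [ 0.4786 -0.2054  0.035 ]
wingtop [ 0.5371 -0.1941  0.069 ]
wingtop side [ 0.5359 -0.1999  0.069 ] ends [ 0.5198 -0.2024  0.069 ] [ 0.553  -0.1968  0.069 ]
rail side [0.5568 0.2086 0.022 ]
rail side [0.6065 0.206  0.022 ]
rail side [ 0.5929 -0.031   0.022 ]
rail side [ 0.5429 -0.0298  0.022 ]
rail side [0.5774 0.1293 0.022 ]
rail side [ 0.5766 -0.0177  0.022 ]
tick/end top [0.5788 0.1391 0.022 ]
tick/end top [ 0.5708 -0.0173  0.022 ]
wcam [0.1183 0.6441 0.3834] tcp [0.1906 0.621  0.2217] opt axis [ 0.2667 -0.0825 -0.9602]
bottle [0.6999 0.3655 0.04  ]
mug [ 0.7705 -0.2045  0.04  ]
tape [ 0.693  -0.0591  0.04  ]
stapler [ 0.4014 -0.0346  0.04  ]
eraser [0.4498 0.3221 0.04  ]
```

```bash
python3 -m handwheel '[[0.06,-0.04,-0.03,0,0.1],[0.06,-0.08,-0.06,0,0.2],[0.06,-0.12,-0.09,0,0.3],[0.06,-0.533,-0.423,0,1.326],[0.06,-0.533,-0.423,0,1.326],[0.06,-0.533,-0.423,0,1.326],[0.06,-0.533,-0.423,0,1.326],[0.06,-0.533,-0.423,0,1.326],[0.06,-0.533,-0.423,0,1.326],[0.06,-0.533,-0.423,0,1.326],[0.06,-0.533,-0.423,0,1.326],[0.06,-0.533,-0.423,0,1.326],[0.06,-0.533,-0.423,0,1.326],[0.06,-0.533,-0.423,0,1.326],[0.06,-0.533,-0.423,0,1.326],[0.06,-0.533,-0.423,0,1.326],[0.06,-0.533,-0.423,0,1.326],[0.06,-0.533,-0.423,0,1.326],[0.06,-0.533,-0.423,0,1.326],[0.06,-0.533,-0.423,0,1.326]]' 30
python3 - <<'E'
from h import *
o=get_obs();print(o["time_s"],o["tool_pos"],o["tool_rot"],o["qpos"]);p=camera_params("wrist");im=read_camera("wrist");np.savez("w1.npz",**p)
cv2.imwrite("pics/w1.png",im)
E
```

```text
time_s: 2.15
tool_pos: [0.5759, 0.0615, 0.2227]
tool_rot: [180.0, -0.0, 87.0]
force: [0.1, -0.1, -0.4]
grip_width: 0.0601
2.15 [0.57594072 0.06151811 0.22268351] [ 1.79991040e+02 -2.36655952e-02  8.70491539e+01] [-34.58565488  10.23169677  29.41936056  94.575141    -5.17014948
  76.53034259  -7.30217795]
```

View pics/w1.png

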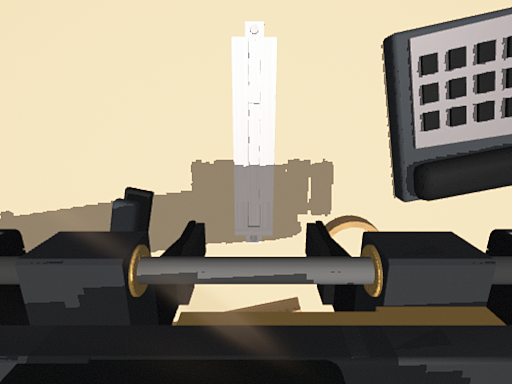

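```bash
python3 - <<'E'
from h import *
im=cv2.imread("pics/w1.png")
c=im[20:245,225:285].copy()
a=cv2.resize(c[:125],None,fx=5,fy=4.7,interpolation=2)
b=cv2.resize(c[110:],None,fx=5,fy=4.7,interpolation=2)
l=lambda x,lo,hi:np.clip((x.astype(float)-lo)*255/(hi-lo),0,255).astype(np.uint8)
h=min(len(a),len(b))
cv2.imwrite("pics/w1z.png",np.hstack([l(a[:h],190,255),l(b[:h],70,255)]))
E
```

```text
(no output)
```

View pics/w1z.png

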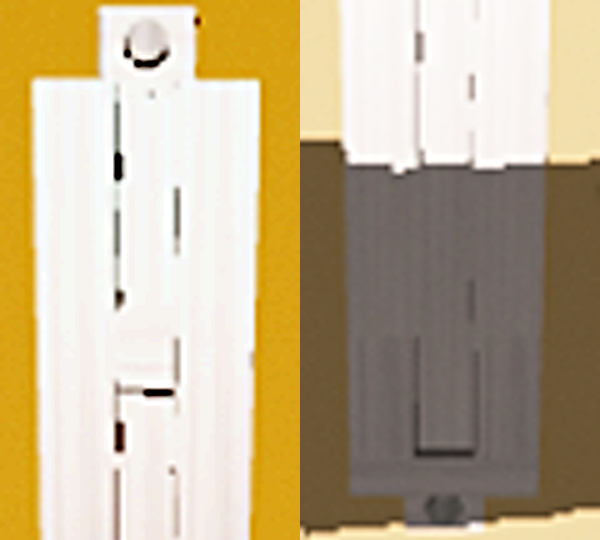

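```bash
python3 - <<'E'
from h import *
np.set_printoptions(precision=4,suppress=True)
p=dict(np.load("w1.npz"))
L=lambda x,y:(225+x/5-.4,20+y/4.7-.4); R=lambda x,y:(225+(x-300)/5-.4,130+y/4.7-.4)
pts={"farL":L(32,80),"farR":L(260,80),"nearL":R(349,495),"nearR":R(538,495),"winL":R(416,455),"winR":R(475,455),"slotL":L(117,90),"slotR":L(178,200),"tickL":L(117,391),"tickR":L(176,391)}
W={k:onz("w",v,.022,p) for k,v in pts.items()}
for k,v in W.items():print(k,v)
a=(W["farL"]+W["farR"])/2;b=(W["nearL"]+W["nearR"])/2
print("len",np.linalg.norm(a-b),"ang",np.degrees(np.arctan2(*(a-b)[[1,0]])),"c",(a+b)/2,"win",b+(a-b)*.125)
E
```

```text
farL [0.5578 0.2118 0.022 ]
farR [0.6083 0.2091 0.022 ]
nearL [ 0.5443 -0.027   0.022 ]
nearR [ 0.5946 -0.0297  0.022 ]
winL [ 0.5628 -0.0157  0.022 ]
winR [ 0.5784 -0.0165  0.022 ]
slotL [0.5765 0.2087 0.022 ]
slotR [0.5889 0.184  0.022 ]
tickL [0.5724 0.1406 0.022 ]
tickR [0.5863 0.1399 0.022 ]
len 0.23919386651097047 ang 86.73446258900341 c [0.5762 0.0911 0.022 ] win [0.5711 0.0015 0.022 ]
```

Wrist picture: the rail is upright at columns 232–275. The window's end wall is at (254,226), so the window is at the −y end. A cross line in the slot at (254,103) is probably the stop face, near rail x ≈ +48. All three views agree on the rail: centre (0.576, 0.091), 86.8°. Next is hovering over the stud.

```bash
python3 -m handwheel '[[0.06,-0.03,-0.003,0,0.1],[0.06,-0.07,-0.01,0,0.24],[0.06,-0.259,-0.025,0.06,1.34],[0.06,-0.259,-0.025,0.06,1.34],[0.06,-0.259,-0.025,0.06,1.34],[0.06,-0.259,-0.025,0.06,1.34],[0.06,-0.259,-0.025,0.06,1.34],[0.06,-0.259,-0.025,0.06,1.34],[0.06,-0.259,-0.025,0.06,1.34],[0.06,-0.259,-0.025,0.06,1.34],[0.06,-0.259,-0.025,0.06,1.34],[0.06,-0.259,-0.025,0.06,1.34],[0.06,-0.259,-0.025,0.06,1.34]]' 30
python3 - <<'E'
from h import *
o=get_obs();print(o["time_s"],o["tool_pos"],o["tool_rot"],o["qpos"]);p=camera_params("wrist");im=read_camera("wrist");np.savez("w2.npz",**p)
cv2.imwrite("pics/w2.png",im)
E
```

```text
time_s: 3.5
tool_pos: [0.5375, -0.1965, 0.1626]
tool_rot: [-180.0, -0.0, 10.3]
force: [0.9, -0.1, -1.2]
grip_width: 0.0599
3.5 [ 0.53753544 -0.19653393  0.16260119] [-1.79990941e+02 -1.09055988e-02  1.02548231e+01] [-23.5416488   14.13781677  47.4905157  100.47701805 -11.04695185
  70.20347113 -52.89295672]
```

View pics/w2.png

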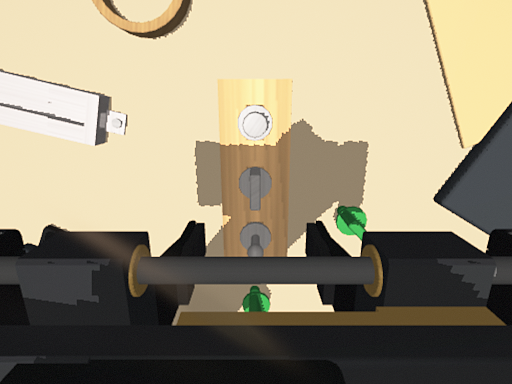

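The wing is at about (256,188) and the knob at (255,122). The pin is at (256,240). The wing lines up with the image's vertical. Zooming in on it to measure.

```bash
python3 - <<'E'
from h import *
im=cv2.imread("pics/w2.png")
c=im[150:225,205:305]
l=np.clip((c.astype(float)-20)*255/160,0,255).astype(np.uint8)
cv2.imwrite("pics/w2z.png",cv2.resize(l,None,fx=7,fy=7,interpolation=0))
E
```

```text
(no output)
```

View pics/w2z.png

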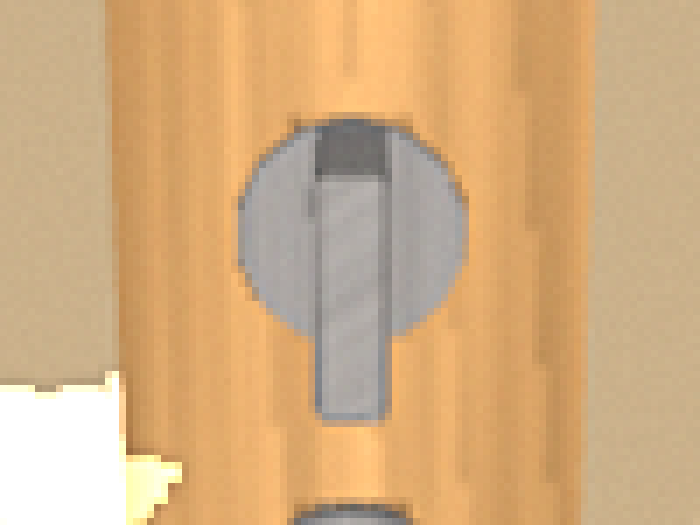

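```bash
python3 - <<'E'
from h import *
np.set_printoptions(precision=4,suppress=True)
p=dict(np.load("w2.npz"));f=lambda x,y:(205+x/7-.5,150+y/7-.5)
P=[onz("w",f(*q),.069,p) for q in((353,176),(353,421),(316,300),(390,300))]
print(P,np.linalg.norm(P[0]-P[1]),np.linalg.norm(P[2]-P[3]),(P[0]+P[1])/2)
print("collar",onz("w",f(352,232),.035,p), "tcp proj wing axis ang",np.degrees(np.arctan2(*(P[0]-P[1])[[1,0]])))
E
```

```text
[array([ 0.5547, -0.1926,  0.069 ]), array([ 0.5223, -0.1984,  0.069 ]), array([ 0.5377, -0.1908,  0.069 ]), array([ 0.5394, -0.2002,  0.069 ])] 0.032873390433492626 0.009513427711394412 [ 0.5385 -0.1955  0.069 ]
collar [ 0.5386 -0.1953  0.035 ] tcp proj wing axis ang 10.162711590628088
```

```bash
python3 -m handwheel '[[0.06,0.001,-0.001,0.03,0],[0.06,0.001,-0.001,0.065,0],[0.06,0.001,-0.001,0.095,0],[0.06,0.001,-0.001,0.115,0],[0.06,0.001,-0.001,0.1225,0],[0.06,0.001,-0.001,0.1225,0],[0.06,0.001,-0.001,0.1225,0]]' 30
python3 -m handwheel '[[0.0,0,0,0,0],[0.0,0,0,0,0],[0.0,0,0,0,0],[0.0,0,0,0,0],[0.0,0,0,0,0],[0.0,0,0,0,0],[0,0,0,0,0]]' 30
```

```text
time_s: 4.25
tool_pos: [0.5392, -0.1959, 0.0411]
tool_rot: [180.0, -0.1, 10.2]
force: [0.2, 0.3, -0.3]
grip_width: 0.06
time_s: 4.95
tool_pos: [0.5383, -0.1955, 0.04]
tool_rot: [-180.0, 0.0, 10.2]
force: [-0.2, 0.2, -0.6]
grip_width: 0.0119
```

```bash
python3 -m handwheel '[[0.0,0,0,0,0],[0.0,0,0,0,0],[0.0,0,0,0,0]]' 30
```

```text
time_s: 5.25
tool_pos: [0.5383, -0.1955, 0.0401]
tool_rot: [-180.0, -0.0, 10.2]
force: [-0.7, -0.6, -0.5]
grip_width: 0.0098
```

```bash
python3 -m handwheel '[[0.0,0,0,-0.005,0],[0.0,0,0,-0.015,0],[0.0,0,0,-0.03,0],[0.0,0,0,-0.05,0],[0.0,0,0,-0.075,0],[0.0,0,0,-0.09,0],[0,0,0,-0.1,0],[0,0,0,-0.1,0]]' 30
python3 - <<'E'
from h import *
o=get_obs();print(o["time_s"],o["tool_pos"],o["tool_rot"],o["force"],o["grip_width"]);im=read_camera("side");im2=read_camera("wrist")
cv2.imwrite("pics/s3.png",np.hstack([cv2.resize(im[170:330,190:350],None,fx=2.4,fy=2.4),cv2.resize(im2[100:290,150:360],(400,384))]))
E
```

```text
time_s: 6.05
tool_pos: [0.5393, -0.1957, 0.1417]
tool_rot: [180.0, -0.2, 10.2]
force: [0.1, 0.3, -2.3]
grip_width: 0.0099
6.05 [ 0.53925434 -0.19574574  0.14167908] [ 1.79968003e+02 -1.66695802e-01  1.01982561e+01] [ 0.07406205  0.34015366 -2.28421885] 0.009883278706120805
```

View pics/s3.png

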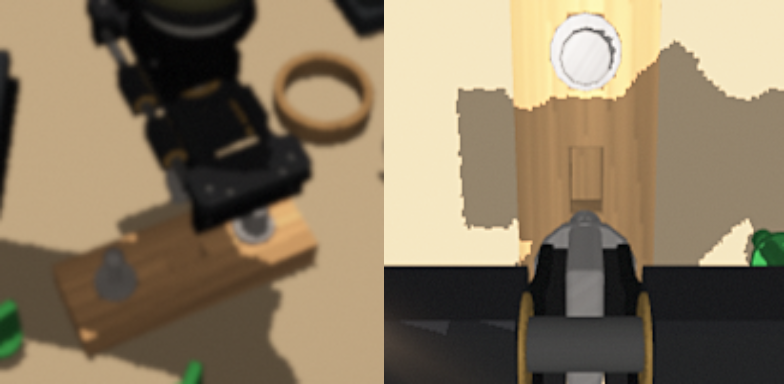

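```bash
python3 -m handwheel '[[0,0.003,-0.008,0,-0.06],[0,0.009,-0.025,0,-0.18],[0,0.017,-0.047,0,-0.33],[0,0.025,-0.071,0,-0.48],[0,0.033,-0.094,0,-0.63],[0,0.042,-0.117,0,-0.78],[0,0.050,-0.141,0,-0.93],[0,0.057,-0.160,0,-1.08],[0,0.063,-0.177,0,-1.22],[0,0.066,-0.185,0.01,-1.31],[0,0.067,-0.188,0.025,-1.337],[0,0.067,-0.188,0.045,-1.337],[0,0.067,-0.188,0.06,-1.337],[0,0.067,-0.188,0.062,-1.337],[0,0.067,-0.188,0.062,-1.337],[0,0.067,-0.188,0.062,-1.337]]' 30
python3 - <<'E'
from h import *
o=get_obs();print(o["time_s"],o["tool_pos"],o["tool_rot"],o["qpos"],o["force"],o["grip_width"]);p=camera_params("wrist");im2=read_camera("wrist");np.savez("w4.npz",**p);im=read_camera("side");t=read_camera("top")
cv2.imwrite("pics/w4.png",im2);cv2.imwrite("pics/s4.png",im)
cv2.imwrite("pics/s4z.png",np.hstack([cv2.resize(im[120:240,200:320],(400,400),interpolation=2),cv2.resize(t[140:240,220:320],(400,400),interpolation=2)]))
E
```

```text
time_s: 7.75
tool_pos: [0.5716, 0.001, 0.0787]
tool_rot: [179.9, -0.0, 86.7]
force: [-0.7, 0.3, -0.3]
grip_width: 0.0096
7.75 [0.57157846 0.00099868 0.07866181] [ 1.79932828e+02 -4.54296093e-03  8.67433763e+01] [-28.75976815  16.76704232  30.15905992 105.10690052  -9.58032925
  60.56933757   1.80431504] [-0.72067287  0.29446665 -0.25873748] 0.009621185111939452
```

View pics/w4.png

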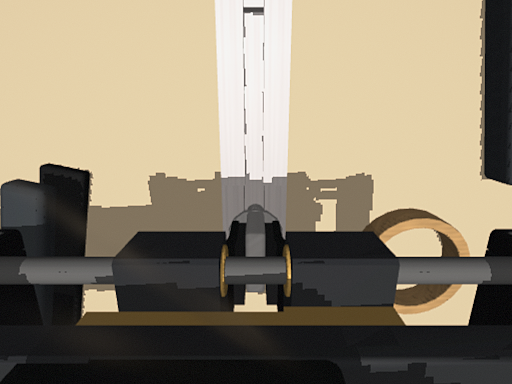

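View pics/s4z.png

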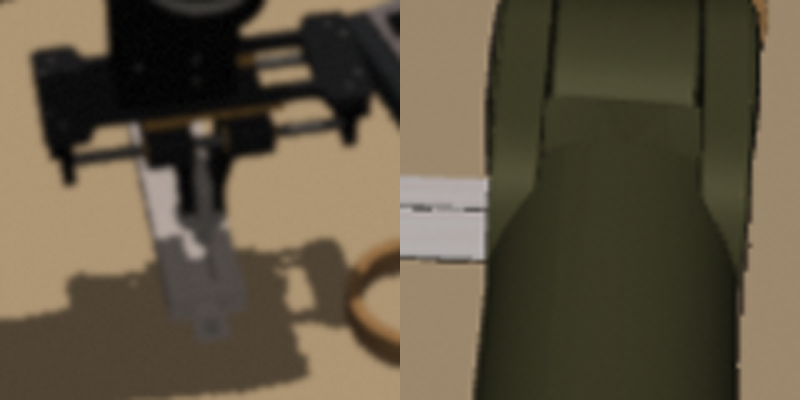

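The stud is held upright over the window end. In the wrist view the slot edges run at u≈245 and 265, and the cross line (stop) is at (254,10). I'll measure the slot line from here.

```bash
python3 - <<'E'
from h import *
im=cv2.imread("pics/w4.png")
c=im[0:215,205:305]
l=np.clip((c.astype(float)-60)*255/195,0,255).astype(np.uint8)
l[:170]=np.clip((c[:170].astype(float)-180)*255/75,0,255)
cv2.imwrite("pics/w4z.png",np.hstack([cv2.resize(l[:110],None,fx=4,fy=5,interpolation=0),cv2.resize(l[105:215],None,fx=4,fy=5,interpolation=0)]))
E
```

```text
(no output)
```

View pics/w4z.png

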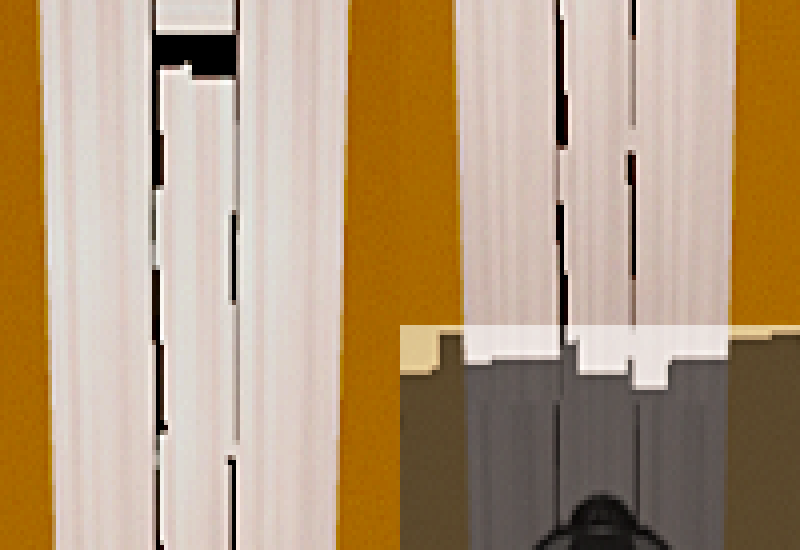

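```bash
python3 - <<'E'
from h import *
np.set_printoptions(precision=4,suppress=True)
p=dict(np.load("w4.npz"))
A=lambda x,y:(205+x/4-.5,y/5-.5);B=lambda x,y:(205+(x-400)/4-.5,105+y/5-.5)
g=lambda q:onz("w",q,.022,p)
for n,a,b in(("railtop",A(42,30),A(349,30)),("railbot",B(468,450),B(727,450)),("slot",A(154,20),A(237,20)),("slotmid",A(156,520),A(236,520)),("window",B(557,450),B(638,450))):
    print(n,g(a),g(b),np.linalg.norm(g(a)-g(b)),(g(a)+g(b))/2)
print("stopline top/bot",g(A(195,32)),g(A(195,76)))
print(proj("w",get_obs()["tool_pos"],p))
m1=(g(A(42,30))+g(A(349,30)))/2;m2=(g(B(468,450))+g(B(727,450)))/2
d=m1-m2;d/=np.linalg.norm(d);print("ang",np.degrees(np.arctan2(d[1],d[0])))
t=get_obs()["tool_pos"];print("lat",np.cross(d,t-m2)[2])
E
```

```text
railtop [0.5544 0.141  0.022 ] [0.6042 0.1381 0.022 ] 0.04990245070869291 [0.5793 0.1395 0.022 ]
railbot [0.547  0.0127 0.022 ] [0.5969 0.0098 0.022 ] 0.049919261379250054 [0.5719 0.0112 0.022 ]
slot [0.5726 0.1411 0.022 ] [0.5861 0.1403 0.022 ] 0.01346921677524294 [0.5793 0.1407 0.022 ]
slotmid [0.5686 0.0789 0.022 ] [0.5827 0.0781 0.022 ] 0.014153405666622461 [0.5757 0.0785 0.022 ]
window [0.5641 0.0117 0.022 ] [0.5797 0.0108 0.022 ] 0.015611815198833123 [0.5719 0.0112 0.022 ]
stopline top/bot [0.5792 0.1393 0.022 ] [0.5789 0.1342 0.022 ]
[254.1221 238.4515]
ang 86.735710184052
lat -0.00030813529479242085
```

Lateral error is 0.3 mm and yaw matches at 86.7°. Lowering gently.

```bash
python3 -m handwheel '[[0,0,0,0.008,0],[0,0,0,0.018,0],[0,0,0,0.024,0],[0,0,0,0.027,0],[0,0,0,0.027,0]]' 30; python3 -m handwheel '[[0,0,0,0.003,0],[0,0,0,0.006,0],[0,0,0,0.009,0],[0,0,0,0.012,0],[0,0,0,0.012,0]]' 30
```

```text
time_s: 8.4
tool_pos: [0.5704, 0.0013, 0.0502]
tool_rot: [-179.9, 0.0, 86.8]
force: [-0.4, 0.2, -1.6]
grip_width: 0.0097
time_s: 8.9
tool_pos: [0.5706, 0.0014, 0.0386]
tool_rot: [-180.0, 0.0, 86.8]
force: [-0.1, -0.1, -0.9]
grip_width: 0.01
```

```bash
python3 -m handwheel '[[0,0,0.0007,0.001,0],[0,0,0.0007,0.0025,0],[0,0,0.0007,0.004,0],[0,0,0.0007,0.005,0],[0,0,0.0007,0.005,0]]' 30; python3 -m handwheel '[[0,0,0,0.0005,0],[0,0,0,0.001,0],[0,0,0,0.001,0]]' 30
```

```text
time_s: 9.4
tool_pos: [0.5715, 0.0013, 0.0339]
tool_rot: [-180.0, 0.0, 86.8]
force: [-0.4, 0.1, -2.1]
grip_width: 0.0094
time_s: 9.7
tool_pos: [0.5717, 0.0014, 0.033]
tool_rot: [180.0, -0.0, 86.8]
force: [-0.1, -0.4, -1.2]
grip_width: 0.0102
```

```bash
python3 -m handwheel '[[0,0.002,0,0.0003,0],[0,0.006,-0.0003,0.0003,0],[0,0.012,-0.0003,0.0003,0],[0,0.018,-0.0003,0.0003,0],[0,0.024,-0.0003,0.0003,0],[0,0.028,-0.0003,0.0003,0],[0,0.03,-0.0003,0.0003,0]]' 30; python3 -m handwheel '[[0,0.003,0,0,0],[0,0.008,0,0,0],[0,0.015,0,0,0],[0,0.022,0,0,0],[0,0.03,0,0,0],[0,0.038,0,0,0],[0,0.046,0,0,0],[0,0.054,0,0,0],[0,0.061,0,0,0],[0,0.066,0,0,0],[0,0.07,0,0,0],[0,0.07,0,0,0]]' 30
python3 - <<'E'
from h import *
o=get_obs();print(o["time_s"],o["tool_pos"],o["force"],o["wrist_torque"])
P=o["tool_pos"];print("rail x",(P[1]-.0013)/np.sin(np.radians(86.73))-.09,"centreline x",.5719+(P[1]-.0112)*.0571)
E
```

```text
time_s: 10.4
tool_pos: [0.5731, 0.0322, 0.0328]
tool_rot: [180.0, -0.0, 86.9]
force: [-0.2, 0.3, -1.5]
grip_width: 0.0098
time_s: 11.6
tool_pos: [0.577, 0.1019, 0.0328]
tool_rot: [180.0, -0.0, 86.8]
force: [0.1, 0.4, -1.1]
grip_width: 0.01
11.6 [0.57699093 0.10194347 0.03275183] [ 0.07967451  0.36889518 -1.08071969] [-0.10407811  0.02529548  0.02050537]
rail x 0.010807606246952192 centreline x 0.577081452327737
```

```bash
python3 -m handwheel '[[0,0.001,0,0,0],[0,0.002,0,0,0],[0,0.003,0,0,0],[0,0.004,0,0,0],[0,0.005,0,0,0],[0,0.006,0,0,0]]' 30; python3 -m handwheel '[[0,0.001,0,0,0],[0,0.002,0,0,0],[0,0.003,0,0,0],[0,0.004,0,0,0],[0,0.005,0,0,0],[0,0.006,0,0,0]]' 30; python3 -m handwheel '[[0,0.001,0,0,0],[0,0.002,0,0,0],[0,0.003,0,0,0],[0,0.004,0,0,0],[0,0.005,0,0,0],[0,0.006,0,0,0]]' 30
```

```text
time_s: 12.2
tool_pos: [0.5774, 0.1072, 0.0328]
tool_rot: [180.0, -0.0, 86.8]
force: [-0.6, -1.1, -1.6]
grip_width: 0.01
time_s: 12.8
tool_pos: [0.5777, 0.1133, 0.0328]
tool_rot: [180.0, -0.0, 86.8]
force: [0.4, -0.7, -1.4]
grip_width: 0.0099
time_s: 13.4
tool_pos: [0.578, 0.1193, 0.0328]
tool_rot: [180.0, -0.0, 86.8]
force: [0.6, -0.2, -2.1]
grip_width: 0.0093
```

```bash
python3 -m handwheel '[[0,0.0005,0,0,0],[0,0.001,0,0,0],[0,0.0015,0,0,0],[0,0.002,0,0,0],[0,0.0025,0,0,0],[0,0.003,0,0,0]]' 30; python3 -m handwheel '[[0,0.0005,0,0,0],[0,0.001,0,0,0],[0,0.0015,0,0,0],[0,0.002,0,0,0]]' 30
```

```text
time_s: 14.0
tool_pos: [0.5782, 0.1222, 0.0328]
tool_rot: [180.0, -0.0, 86.8]
force: [0.5, 0.3, -0.6]
grip_width: 0.0097
time_s: 14.4
tool_pos: [0.5783, 0.1242, 0.0328]
tool_rot: [180.0, -0.0, 86.8]
force: [0.0, 0.2, -1.4]
grip_width: 0.0098
```

```bash
python3 -m handwheel '[[0,0.0005,0,0,0],[0,0.001,0,0,0],[0,0.001,0,0,0]]' 30
```

```text
time_s: 14.7
tool_pos: [0.5784, 0.1253, 0.0328]
tool_rot: [180.0, -0.0, 86.8]
force: [0.4, 0.4, -1.2]
grip_width: 0.0098
```

```bash
python3 -m handwheel '[[0,0.0005,0,0,0],[0,0.0005,0,0,0]]' 30;python3 -m handwheel '[[0,0.0005,0,0,0],[0,0.0005,0,0,0]]' 30;
```

```text
time_s: 14.9
tool_pos: [0.5784, 0.1257, 0.0328]
tool_rot: [180.0, -0.0, 86.8]
force: [-0.7, -0.1, -1.4]
grip_width: 0.0096
time_s: 15.1
tool_pos: [0.5784, 0.1263, 0.0328]
tool_rot: [180.0, -0.0, 86.8]
force: [0.2, -0.2, -1.9]
grip_width: 0.0097
```

```bash
python3 -m handwheel '[[0,0.0005,0,0,0],[0,0.0005,0,0,0]]' 30
```

```text
time_s: 15.3
tool_pos: [0.5784, 0.1268, 0.0328]
tool_rot: [180.0, -0.0, 86.8]
force: [0.3, -0.2, -1.4]
grip_width: 0.0099
```

```bash
python3 -m handwheel '[[0,0.0005,0,0,0],[0,0.001,0,0,0]]' 30
```

```text
time_s: 15.5
tool_pos: [0.5785, 0.1276, 0.0328]
tool_rot: [180.0, 0.0, 86.8]
force: [-1.3, -0.6, -1.3]
grip_width: 0.0092
```

```bash
python3 -m handwheel '[[0,0.0005,0,0,0],[0,0.001,0,0,0]]' 30
```

```text
time_s: 15.7
tool_pos: [0.5785, 0.1278, 0.0328]
tool_rot: [-180.0, 0.1, 86.8]
force: [-0.2, -1.8, -1.9]
grip_width: 0.0102
```

```bash
python3 -m handwheel '[[0,0.0005,0,0,0],[0,0.001,0,0,0]]' 30
```

```text
time_s: 15.9
tool_pos: [0.5785, 0.1279, 0.0328]
tool_rot: [-180.0, 0.1, 86.7]
force: [-1.4, -5.5, 0.8]
grip_width: 0.0096
```

```bash
python3 -m handwheel '[[0,0.0005,0,0,0],[0,0.001,0,0,0]]' 30
```

```text
time_s: 16.1
tool_pos: [0.5785, 0.128, 0.0327]
tool_rot: [-180.0, 0.2, 86.7]
force: [-1.4, -6.8, 0.8]
grip_width: 0.0098
```

Contact at y≈0.1278, with the force along the slot rising to −7 N. Backing off to just short of the stop.

```bash
python3 -m handwheel '[[0,-0.001,0,0,0],[0,-0.002,0,0,0],[0,-0.003,0,0,0],[0,-0.0037,0,0,0],[0,-0.0037,0,0,0]]' 30
python3 - <<'E'
from h import *
o=get_obs();print(o["tool_pos"],o["tool_rot"],o["force"],o["wrist_torque"],o["qpos"][6])
P=o["tool_pos"];print("centreline x",.5719+(P[1]-.0112)*.0571)
E
```

```text
time_s: 16.6
tool_pos: [0.5785, 0.1276, 0.0328]
tool_rot: [180.0, -0.0, 86.8]
force: [0.8, -1.7, -1.5]
grip_width: 0.0098
[0.57849432 0.12763642 0.03275824] [ 1.79983807e+02 -4.56305240e-02  8.68182366e+01] [ 0.82006183 -1.66992611 -1.52789053] [-0.56604983  0.09722302  0.02846717] -9.123521254497351
centreline x 0.5785485194701177
```

```bash
python3 -m handwheel '[[0,-0.0004,0,0,0],[0,-0.0008,0,0,0],[0,-0.0008,0,0,0]]' 30
python3 - <<'E'
from h import *
o=get_obs();print(o["tool_pos"],o["force"],o["wrist_torque"])
im=read_camera("wrist");cv2.imwrite("pics/w5.png",cv2.resize(im[60:300,130:380],None,fx=2.4,fy=2.4))
s=read_camera("side");cv2.imwrite("pics/s5.png",cv2.resize(s[90:240,180:330],None,fx=4,fy=4,interpolation=2))
E
```

```text
time_s: 16.9
tool_pos: [0.5784, 0.127, 0.0328]
tool_rot: [180.0, -0.1, 86.8]
force: [-0.4, 0.6, -1.6]
grip_width: 0.0095
[0.57838836 0.12704785 0.03279495] [-0.41804408  0.60405386 -1.59775148] [-0.10835227  0.06569161 -0.00093403]
```

View pics/w5.png

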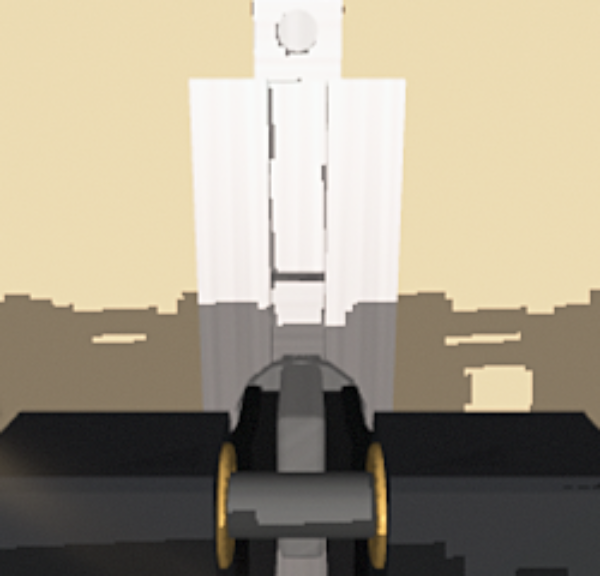

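View pics/s5.png

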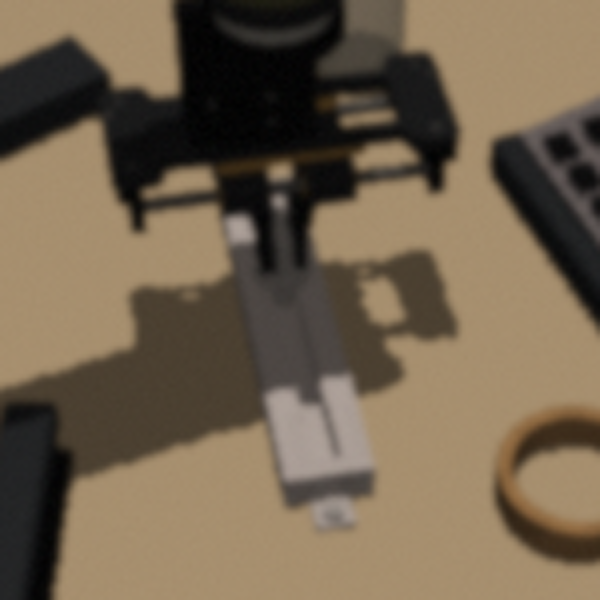

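The stud is upright at the stop line, (298,275) in the wrist crop, with forces near zero. Turning in stages.

```bash
python3 -m handwheel '[[0,0,0,0,0.05],[0,0,0,0,0.1],[0,0,0,0,0.15],[0,0,0,0,0.2],[0,0,0,0,0.25],[0,0,0,0,0.3],[0,0,0,0,0.3]]' 30
python3 -c "
from cell import *
o=get_obs();print(o['wrist_torque'],o['qpos'][6])"
```

```text
time_s: 17.7
tool_pos: [0.5784, 0.1265, 0.0328]
tool_rot: [180.0, -0.0, 69.6]
force: [0.2, -0.0, -1.2]
grip_width: 0.0101
[-0.07483819  0.08776084  0.0250827 ] -25.026465135998055
```

```bash
python3 -m handwheel '[[0,0,0,0,0.05],[0,0,0,0,0.1],[0,0,0,0,0.15],[0,0,0,0,0.2],[0,0,0,0,0.25],[0,0,0,0,0.3],[0,0,0,0,0.35],[0,0,0,0,0.4],[0,0,0,0,0.4]]' 30
python3 -c "
from cell import *
o=get_obs();print(o['wrist_torque'],o['qpos'][6])"
```

```text
time_s: 18.6
tool_pos: [0.5784, 0.1264, 0.0328]
tool_rot: [-180.0, -0.0, 46.8]
force: [0.5, -0.8, -1.3]
grip_width: 0.0099
[-0.11614854  0.1249062   0.01804503] -46.135415365586205
```

```bash
python3 -m handwheel '[[0,0,0,0,0.06],[0,0,0,0,0.12],[0,0,0,0,0.18],[0,0,0,0,0.24],[0,0,0,0,0.3],[0,0,0,0,0.36],[0,0,0,0,0.42],[0,0,0,0,0.42]]' 30
```

```text
time_s: 19.4
tool_pos: [0.5784, 0.1263, 0.0328]
tool_rot: [-180.0, -0.0, 22.7]
force: [0.5, -0.3, -1.6]
grip_width: 0.0097
```

```bash
python3 -m handwheel '[[0,0,0,0,0.06],[0,0,0,0,0.12],[0,0,0,0,0.18],[0,0,0,0,0.24],[0,0,0,0,0.3],[0,0,0,0,0.36],[0,0,0,0,0.42],[0,0,0,0,0.451],[0,0,0,0,0.451]]' 30
python3 -c "
from cell import *
o=get_obs();print(o['wrist_torque'],o['qpos'][6])"
```

```text
time_s: 20.3
tool_pos: [0.5784, 0.1263, 0.0328]
tool_rot: [-180.0, 0.0, -3.1]
force: [0.1, 0.2, -1.6]
grip_width: 0.0098
[-0.06675807  0.160175   -0.04335906] -91.5445980803742
```

Turned without resistance. Now setting the collar down.

```bash
python3 -m handwheel '[[0,0,0,0.0003,0],[0,0,0,0.0006,0],[0,0,0,0.0006,0]]' 30
```

```text
time_s: 20.6
tool_pos: [0.5783, 0.1262, 0.0321]
tool_rot: [-180.0, 0.0, -3.2]
force: [-0.5, -0.3, -1.5]
grip_width: 0.0097
```

```bash
python3 -m handwheel '[[0,0,0,0.0002,0],[0,0,0,0.0004,0],[0,0,0,0.0004,0]]' 30
```

```text
time_s: 20.9
tool_pos: [0.5784, 0.1261, 0.032]
tool_rot: [-180.0, 0.0, -3.2]
force: [-1.5, 0.1, 1.5]
grip_width: 0.0097
```

Collar has touched down (z force −1.5 → +1.5 N). Releasing and retreating straight up.

```bash
python3 -m handwheel '[[0.014,0,0,0,0],[0.02,0,0,0,0],[0.035,0,0,0,0],[0.05,0,0,0,0],[0.05,0,0,0,0],[0.05,0,0,0,0]]' 30; python3 -m handwheel '[[0.05,0,0,-0.005,0],[0.05,0,0,-0.015,0],[0.05,0,0,-0.03,0],[0.05,0,0,-0.055,0],[0.05,0,0,-0.085,0],[0.05,0,0,-0.12,0],[0.05,0,0,-0.12,0],[0.05,0,0,-0.12,0]]'
python3 - <<'E'
from h import *
o=get_obs();print(o["time_s"],o["tool_pos"],o["tool_rot"]);p=camera_params("wrist");im=read_camera("wrist");np.savez("w6.npz",**p)
cv2.imwrite("pics/w6.png",im);s=read_camera("side");cv2.imwrite("pics/s6.png",s)
cv2.imwrite("pics/s6z.png",cv2.resize(s[90:240,180:330],None,fx=4,fy=4,interpolation=2))
E
```

```text
time_s: 21.5
tool_pos: [0.5784, 0.1262, 0.0318]
tool_rot: [-180.0, -0.0, -3.2]
force: [0.5, -0.1, 0.0]
grip_width: 0.0436
time_s: 22.3
tool_pos: [0.5793, 0.1263, 0.1537]
tool_rot: [-179.9, -0.2, -3.2]
force: [-0.2, -0.0, -0.9]
grip_width: 0.05
22.3 [0.57925985 0.12631641 0.15371402] [-1.79885845e+02 -1.56008468e-01 -3.22453146e+00]
```

View pics/w6.png

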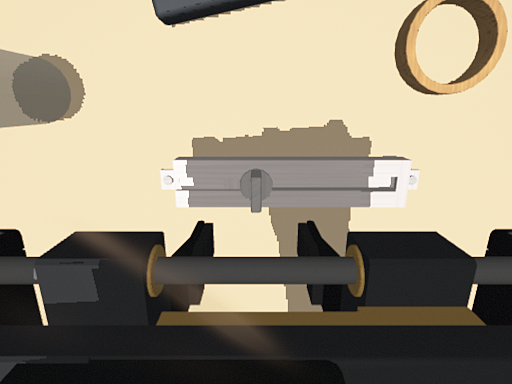

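View pics/s6z.png

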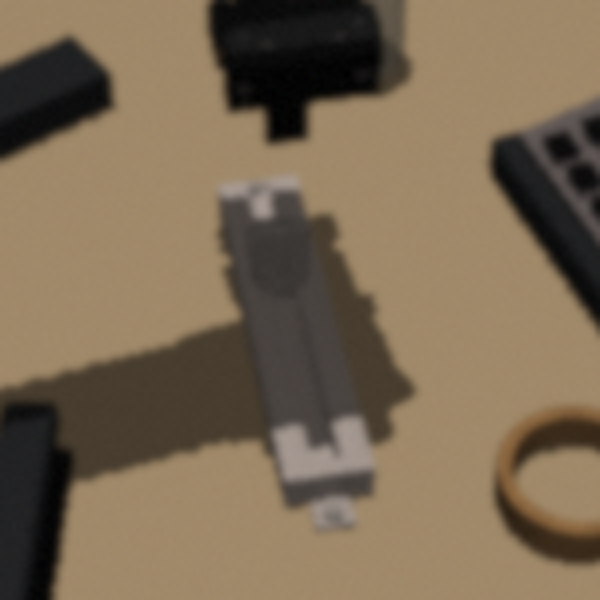

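The stud stands at (256,188), its wing across the slot. Measuring it and checking the bystanders.

```bash
python3 - <<'E'
from h import *
im=cv2.imread("pics/w6.png")[155:220,205:305]
l=np.clip((im.astype(float)-40)*255/190,0,255).astype(np.uint8)
cv2.imwrite("pics/w6z.png",cv2.resize(l,None,fx=7,fy=7,interpolation=0))
s=cv2.imread("pics/s6.png");s0=cv2.imread("pics/side0.png")
cv2.imwrite("pics/cmp.png",np.hstack([s0[:,130:],s[:,130:]]))
E
```

```text
(no output)
```

View pics/w6z.png

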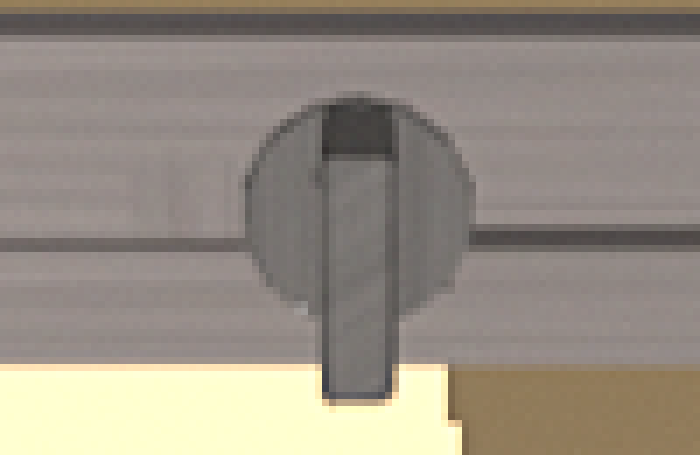

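View pics/cmp.png

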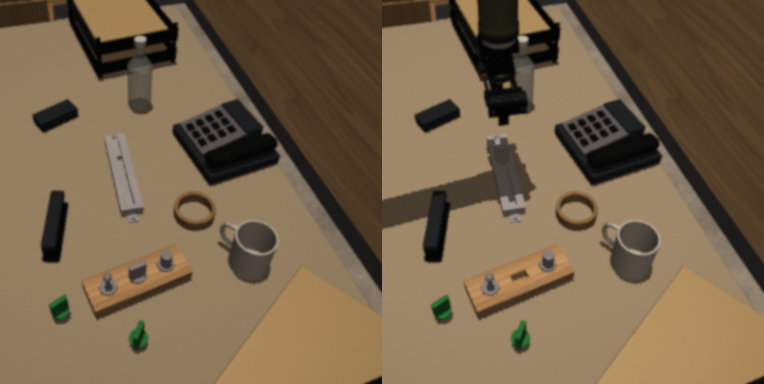

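```bash
python3 - <<'E'
from h import *
np.set_printoptions(precision=4,suppress=True)
p=dict(np.load("w6.npz"));f=lambda x,y:(205+x/7-.5,155+y/7-.5)
a=onz("w",f(360,158),.061,p);b=onz("w",f(359,400),.061,p);c=onz("w",f(359,207),.027,p)
print(a,b,"len",np.linalg.norm(a-b),"mid",(a+b)/2,"collar",c,"ang",np.degrees(np.arctan2(*(a-b)[[1,0]])))
m=(a+b)/2-c;print("tilt deg",np.degrees(np.arctan2(np.linalg.norm(m[:2]),.034)),"rail x",(c[1]-.0913)/np.sin(np.radians(86.7)), get_obs()["joint_velocities"].max())
E
```

```text
[0.5949 0.1258 0.061 ] [0.5625 0.1278 0.061 ] len 0.03247889049146668 mid [0.5787 0.1268 0.061 ] collar [0.5794 0.1268 0.027 ] ang -3.4939203002333645
tilt deg 1.30344781213349 rail x 0.035588569173658324 0.7557346321716407
```

```bash
python3 -c "
from cell import *
print(sign_off())"
```

```text
the job is handed in; nothing more can be done
None
```

The winged stud is locked crosswise in the rail, standing free with its collar on the top face. I handed the job in at about 22.5 s of the 61 s allowed; sign-off reports no verdict.

**What I did:** I took the stud from the middle socket and lowered it through the window. I slid it along the slot until it met the stop at rail x ≈ 36 mm, where the sensed force reached about 7 N. I then backed off about 1 mm, turned it a quarter turn without resistance, set the collar down (about 3 N change in vertical force) and released it.

**Last checks:**

| Check | Measured | Limit |
|---|---|---|
| Wing off square to the slot | about 0.3° | 15° |
| Position along the rail | x ≈ 36 mm | 0 to 100 mm |
| Apparent tilt (within camera error) | about 1.3° | 4.5° |

- **Collar:** no seating height was measured from the pictures. I judged it by the contact force and by the wing and collar lining up.
- **Bystanders:** the other two studs, mug, tape, stapler, eraser and bottle look unmoved when the before and after side pictures are compared by eye.
- **Gripper:** it is about 9 cm above the stud and touching nothing.

**Disagreements:**
- **Stop position:** the stop line seen in the pictures suggested contact about 2 mm earlier than I felt it. I went by feel.
- **Wing length:** it measured 32.5 mm against the 34 mm given; it measured 32.9 mm in the rack.

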